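Lock a handle blank in the cam vise with the right hex key

ROBOT

A 6-joint arm with a two-finger parallel gripper is mounted at the origin on a cart in front of the work surface, level with it; the furniture and walls round the work are solid. World frame = base frame: x ahead of the robot, y to its left, z up, the work surface at z = 0. Lengths are in mm, angles in rad, forces in N, time in s.
With the tool pointing down it reaches from about 350 to 975 mm from the base axis. Payload 7.1 kg.
Tool frame: the origin (TCP) lies midway between the tips of the shut fingers; the grasp point (between the pads) lies pinch_z behind it (pinch_z is the distance from the TCP to the grasp point, in mm); z points along the fingers, y is the line along which they close (so a half turn about z gives the same grasp; the last joint's range is limited). The gripper opens to 88 mm and grips with 3 to 60 N. Pads are 20 mm wide; open, the fingers measure 115 mm over their backs; the gripper's body (75 mm by 178 mm) begins 61 mm behind the grasp point.
Start: joints at [1.277, 0.423, 1.63, -0, 1.089, -0.019], TCP at [169.565, 601.542, 222.675] pointing down, gripper open.
Joint ranges: [-3, 3], [-0.9, 2.11], [0.09, 2.58], [-1.31, 4.45], [0.11, 2.69], [-2.54, 2.54]. Speed limits (rad/s): [2.39, 2.39, 3.01, 3.14, 3.14, 3.14].

INTERFACE

Orientations are given as a rotation vector (axis times angle).
In Python, from workcell import get_obs, get_image, close_job, pinch_z gives the robot as it stands.
- The arm moves only by the tool jog_arm, never from a script. Its argument "commands" is a list of rows, each a list of 3 entries, a list of its own where there are three numbers: the gripper command: -1 is shut, 1 is fully open, values between are in proportion, then the shift along the tool's x, y, z as a fraction of full scale, then the turn, a rotation vector about the tool's x, y, z as a fraction of full scale. In form: [[gripper, [tx, ty, tz], [rx, ry, rz]], ...]. A call has 1 to 10 rows; each row shifts and turns the commanded pose from where the row before left it, along the tool's axes as they then stand; what a row does not reach is not made up. Full scale, the value 1, is 0.1 m for a shift and 45 degrees for a turn. A row lasts 1/10 s, in which the tool goes at most 50 mm and 8.59 degrees, less where a joint would pass 70% of its speed; a pose out of reach is approached as far as the arm can. A call with a number of a shift or a turn outside -1 to 1 is refused whole. A call with a gripper value outside its range is refused whole. The fingers move at their own pace and stop on an object; the grip force is fixed at half the most. Time passes only in rows, so rows that do not move let the fingers close. It gives the time, the measured TCP pose, the force, the opening and the grip force at its end, in the units of the state.
- get_obs(): the state, without advancing time (a new reading comes with each control period).
- get_image(name): name is "side" or "top"; returns a dict with "image" (420x560x3 uint8, blue, green, red), "z_map" (420x560 float32, mm along the optical axis (not along the pixel's ray), 0 where there is no reading), "intrinsics" (3x3 intrinsics, pixels), "eye" and "orientation" of the camera in the world. Camera axes: x right, y down, z forward; pixel columns grow to the right and rows downward; lengths in mm; the calibration is good to about 2 mm. A picture is of the moment at which its call begins.
- close_job(): hands the job in; it is judged then, once.
The state is a dict: "t": time; "qpos": joint angles; "qvel": joint speeds; "joint_torque": joint torques, N m; "ee_pos": TCP position; "orientation": TCP orientation; "ft_force": force on the tool from outside, world axes, zero at the start; "moment": the same for the moment, N m; "width": finger opening in mm; "grasp_force": force on a finger pad.
Only numpy, scipy, OpenCV 4.12 (cv2) and the standard library are available. Lean on these libraries where they do the work, as an engineer would, in place of code of your own. Each camera call takes 0.05 s, during which the arm holds its last target. There are 200 camera calls.

TASK

The handle blank lies loose in the little vise. Take the T-handle hex key that fits the vise's sunken socket, feel for the hexagon by turning the key until it drops fully home, turn it clockwise until the jaws hold the blank tight, then pull the key out and hang it back across the two rails of the key stand. Leave the two smaller keys hanging and do not push the other things on the bench about.

Things in the scene. Friction and masses are not known exactly. Their poses are not given: they have to be found in the camera images.
- bore_mouth (a point): Centre of the mouth of the upright round bore in the top of the vise's grey housing, 60 mm above the bench: 26.2 mm wide, with a 45 degree countersink 5 mm wide. 20 mm down it meets the flat top of a spindle with a hexagon socket (see socket_floor). Axes: z up, +y from the housing along the vise to its jaws. The vise is screwed down, 160 mm long (y), 76 mm wide (x).
- socket_floor (a point): Bottom of the hexagon socket, on the bore's axis, 34 mm below bore_mouth, axes the same. Socket 23.1 mm across flats, 14 mm deep. How the hexagon is turned is unknown and must be felt for; it repeats every 60 degrees; the key falls in when within some 5 degrees. Until then its tip stands 14 mm higher and, pressed with 3 to 5 N, slips round freely; pressed hard or sideways it binds.
- moving_jaw (a joint): Travel of the vise's sliding jaw, m: 0 open (start), at most 0.008. The spindle drives it 5 mm per radian clockwise (seen from above), resists with about 0.2 N m and stays where left. The blank has 3 mm of play; past 0.003 the spring-backed jaw plate (12 N/mm, 6 N preload) presses it: tight is 0.004 to 0.005 (18 to 30 N, some 0.35 N m on the key). The hexagon has 0.2 rad of play.
- fixed_jaw: The vise's fixed jaw, a grey block with a steel face, 64 mm wide, top 52 mm above the bench, against which the blank is pressed. Its origin is the middle of the vise's underside, on the bench, axes as bore_mouth; the steel face lies 43 mm along +y from there.
- blank_centre (a point): Centre of the handle blank: a dark wooden bar with a brass end plate, 108 mm long (its x, across the vise), 38 mm wide (its y, between the jaws), 36 mm high, lying loose on the vise bed 13.5 mm above the bench.
- handle_blank: The same blank, origin in the middle of its underside; x along it, z up.
- key_large_handle (a point): Centre of the handle of the largest T-handle hex key, the one that fits: black flat-sided bar 120 mm long (its x), 22 mm thick (its y), 24 mm high, on top of an upright steel hexagon shank 22 mm across flats (25.4 over corners); tip 112 mm below this point. Two corners of the hexagon point along the bar. 0.4 kg. Hangs upright, bar across the two rails.
- key_large_tip (a point): Centre of the end face of the large key's shank, 112 mm below key_large_handle, axes the same.
- key_medium_handle (a point): The same point of the medium key: bar 100 x 22 x 24 mm, shank 12 mm across flats, 95 mm long below the bar. Does not fit; hangs on the same rails.
- key_small_handle (a point): The same point of the small key: bar 90 x 22 x 24 mm, shank 8 mm across flats, 88 mm long below the bar. Does not fit; hangs on the same rails.
- rails_mid (a point): Fixed key stand: two level steel rods 10 mm thick along its y, 46 mm between axes (36 clear), 280 mm long between end plates. This point: midway between and along the rods, at the height of their tops, 118 mm above the bench; x across the rods. Keys hang in any order near -75, 0 and +75 mm along y, bars across the rods, handle centres 12 mm above the rod tops.
- pliers_mid (a point): Flat-nose pliers, 182 mm long, lying behind the vise; middle, underside. A bystander.
- jar_mid (a point): Clear tub of screws, 88 mm wide, 61 mm high; middle of its underside. A bystander.
- bowl_mid (a point): Small turned wooden bowl, 88 mm wide, 34 mm high; middle of its underside. A bystander.

How it is judged:
By the outcome, as a careful person would: the job done as asked, in the order asked, and still so for the second after the job is handed in, with the robot touching nothing.
It also fails if it takes over 72 s, if anything falls off the work surface, if the arm or the gripper's body presses on something with over 40 N, if the wrist force passes 120 N, or if a joint passes its speed limit or range.

## Working session

There is one attempt and no reset: what is moved stays moved. The work goes in short steps, Python scripts to look and compute and a tool call to move; the robot and the scene stay as the last step left them, time stands still between calls to the robot, and variables do not carry over. Pictures are saved under pics/ and viewed, at most 10 in all, crops included, and the job is handed in when it is done.

Besides the shell and the picture viewer there is one more tool, called by a JSON object that holds its "method" and its "body". jog_arm: Moves the arm, as the interface text tells. Its arguments: {"type":"object","properties":{"commands":{"type":"array","items":{"type":"array"}}},"required":["commands"]}

```bash
mkdir -p pics
cat > h.py <<'E'
import numpy as np, cv2
from scipy.spatial.transform import Rotation as R
from workcell import get_obs, get_image, close_job, pinch_z
def cloud(im):
    z=im["z_map"]; K=np.array(im["intrinsics"]); v,u=np.indices(z.shape)
    p=np.stack([(u-K[0,2])/K[0,0]*z,(v-K[1,2])/K[1,1]*z,z],-1)
    o=np.array(im["orientation"]); M=o if o.shape==(3,3) else R.from_rotvec(o).as_matrix()
    w=p@M.T+np.array(im["eye"]); w[z==0]=np.nan
    return w
E
python3 - <<'E'
from h import *
o=get_obs(); print(o, pinch_z() if callable(pinch_z) else pinch_z)
for n in("side","top"):
    im=get_image(n); cv2.imwrite(f"pics/{n}0.png",im["image"]); print(n,im["eye"],im["orientation"],im["intrinsics"])
    np.savez(n+"0.npz",w=cloud(im),im=im["image"])
E
```

```text
{'t': 0.0, 'qpos': array([ 1.27699165e+00,  4.23799103e-01,  1.63070117e+00, -6.72680746e-06,
        1.08857704e+00, -1.90021164e-02]), 'qvel': array([ 0.00021158,  0.00145497, -0.00116017,  0.00199835, -0.00091662,
       -0.00031119]), 'joint_torque': array([ 2.32723563e-03, -5.44649756e+01, -2.73669899e+01,  6.44992408e-02,
        2.29331141e-02, -1.07531353e-04]), 'ee_pos': array([169.41546672, 601.02357262, 221.9233602 ]), 'orientation': array([-4.30266069e-01, -3.11176062e+00,  2.30492999e-03]), 'ft_force': array([-0.03949594, -0.48085694,  0.72132539]), 'moment': array([ 0.04727287, -0.02932742,  0.05212382]), 'grasp_force': 0.0, 'width': 87.61019860301019} 18.700000000000003
side [328.54438461 769.67692154 709.50554019] [-0.33213995  2.71869076 -1.26740497] [[442.57522026   0.         284.8433537 ]
 [  0.         442.57522026 207.56522556]
 [  0.           0.           1.        ]]
top [ 427.40008989   62.21052984 1463.74131873] [-2.1997692   2.19239617 -0.07015468] [[543.85564659   0.         273.55740457]
 [  0.         543.85564659 205.88916687]
 [  0.           0.           1.        ]]
```

View pics/side0.png

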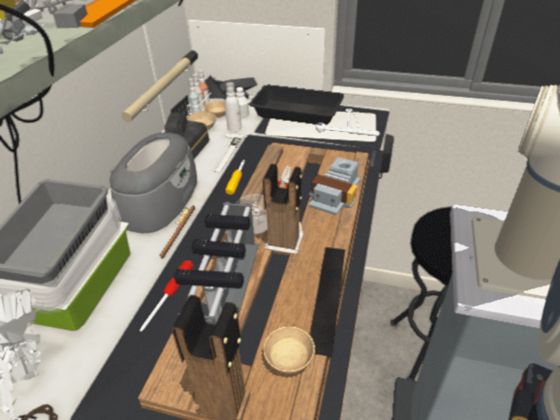

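View pics/top0.png

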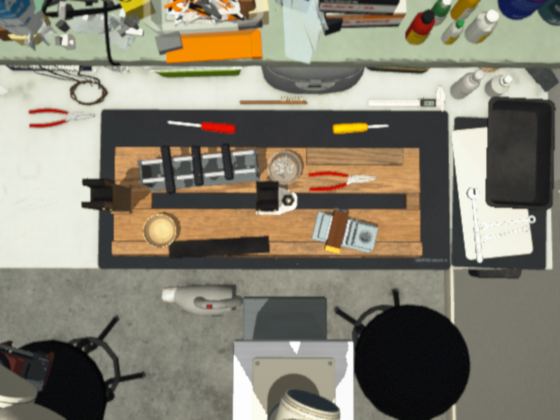

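The side view shows three keys on the rack, at about (210,280), (218,247) and (228,220). The vise is at (335,185) and the bowl at (290,350). In the top view the rack runs from (140,168) to (257,168), with key bars at u=168, 197 and 228. The vise is at (347,231), its bore near (367,236), and there are dark posts near (105,195) and (270,197).

Run:
```python
from h import *
d=np.load("top0.npz"); w=d["w"]; im=d["im"]
def st(n,c):
    print(n)
    for u,v in c: print((u,v),np.round(w[v,u]))
st("posts",[(90,185),(90,205),(115,195),(130,195),(265,185),(265,208),(270,197),(288,200),(210,245),(350,200)])
st("rack",[(145,170),(168,150),(168,168),(168,190),(197,165),(228,160),(252,165)])
st("vise",[(337,215),(337,240),(367,236),(358,222),(322,225),(285,165),(158,230),(340,180)])
c=np.vstack([cv2.resize(im[130:260,80:300],None,fx=3.4,fy=3.4,interpolation=2)])
cv2.imwrite("pics/c1.png",c[:, :748])
cv2.imwrite("pics/c2.png",cv2.resize(im[200:260,305:390],None,fx=9,fy=9,interpolation=2))
```

```text
posts
(90, 185) [nan nan nan]
(90, 205) [497. 466. 242.]
(115, 195) [527. 437. 146.]
(130, 195) [538. 436.   9.]
(265, 185) [549.  73. 192.]
(265, 208) [494.  73. 195.]
(270, 197) [525.  62. 133.]
(288, 200) [524.  14.  33.]
(210, 245) [405. 222.   4.]
(350, 200) [ 530. -160.  -36.]
rack
(145, 170) [597. 382.  78.]
(168, 150) [639. 312. 140.]
(168, 168) [594. 311. 143.]
(168, 190) [541. 311. 139.]
(197, 165) [602. 240. 144.]
(228, 160) [615. 165. 140.]
(252, 165) [620. 110.  10.]
vise
(337, 215) [ 485. -114.   44.]
(337, 240) [ 420. -113.   50.]
(367, 236) [ 430. -195.   24.]
(358, 222) [ 467. -173.   17.]
(322, 225) [458. -74.  52.]
(285, 165) [616.  22.  44.]
(158, 230) [445. 361.   6.]
(340, 180) [ 582. -129.   -7.]
```

View pics/c1.png

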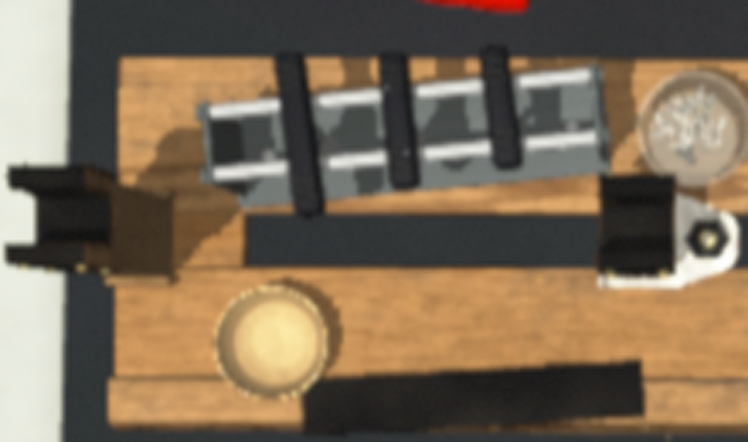

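View pics/c2.png

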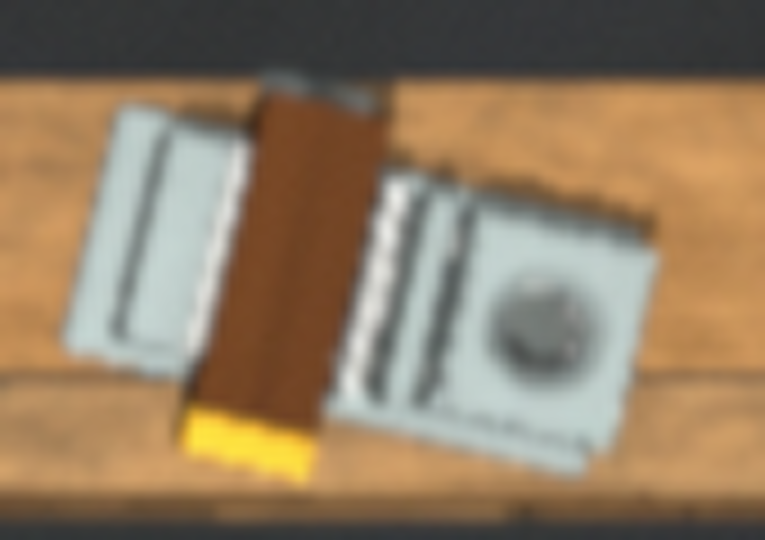

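The first crop shows the largest key's bar running from about (290,55) to (312,210), the leftmost of the three. The second crop shows the bore at about (545,325), which is full-image (365.5,236). The vise's +y points left and slightly up. Next I fit the positions.

```bash
cat >> h.py <<'E'
def proj(im,P):
    K=np.array(im["intrinsics"]);M=R.from_rotvec(im["orientation"]).as_matrix()
    p=(np.atleast_2d(P)-im["eye"])@M; q=p@K.T; return q[:,:2]/q[:,2:]
def atz(im,uv,z):
    K=np.array(im["intrinsics"]);M=R.from_rotvec(im["orientation"]).as_matrix()
    uv=np.atleast_2d(uv).astype(float); r=np.c_[uv,np.ones(len(uv))]@np.linalg.inv(K).T@M.T
    e=np.array(im["eye"]); return e+r*((z-e[2])/r[:,2])[:,None]
E
python3 - <<'E'
from h import *
np.set_printoptions(precision=1,suppress=True)
for n in("top","side"):
    im=get_image(n); w=cloud(im); g=im["image"].max(2)
    m=((w[...,2]>(127 if n=="top" else 122))&(w[...,2]<156)&(g<70)&(w[...,0]>520)&(w[...,0]<680)&(w[...,1]>100)&(w[...,1]<370)).astype(np.uint8)
    k,l,s,c=cv2.connectedComponentsWithStats(m)
    for i in range(1,k):
        if s[i,4]<60: continue
        v,u=np.where(l==i)
        p=atz(im,np.c_[u,v],142)[:,:2] if n=="top" else w[v,u][:,:2]
        r=cv2.minAreaRect(p.astype(np.float32)); b=cv2.boxPoints(r)
        e=[b[1]-b[0],b[2]-b[1]]; L=max(e,key=np.linalg.norm); L=L*np.sign(L[0])
        zs=np.nanpercentile(w[v,u][:,2],[10,50,90])
        print(n,s[i,4],np.array(r[0]),p.mean(0),np.array(r[1]),"ang",np.degrees(np.arctan2(L[1],L[0])),zs)
    # rails & bore & housing
    if n=="top":
        m=((g>170)&(w[...,2]>95)&(w[...,2]<130)&(w[...,0]>540)&(w[...,0]<670)&(w[...,1]>90)&(w[...,1]<400)); 
        v,u=np.where(m); p=atz(im,np.c_[u,v],117)[:,:2]
        a=np.radians(8); 
        best=min(np.radians(np.arange(-5,25,.25)),key=lambda a:(lambda t:min(t[t<np.median(t)].var()+t[t>=np.median(t)].var(),1e9))(p@[np.cos(a),-0*a+np.sin(a)]))
        t=p@[np.cos(best),np.sin(best)]; s_=p@[-np.sin(best),np.cos(best)]; md=(t.min()+t.max())/2
        print("rail normal ang",np.degrees(best),"t",t[t<md].mean(),t[t>md].mean(),"s range",np.percentile(s_,[1,99]),len(p))
    # vise: grey housing top
    hsv=cv2.cvtColor(im["image"],cv2.COLOR_BGR2HSV)
    m=((w[...,2]>50)&(w[...,2]<75)&(abs(w[...,0]-440)<80)&(w[...,1]>-250)&(w[...,1]<-120)&(hsv[...,1]<60)).astype(np.uint8)
    v,u=np.where(m); print("hous px",len(u),w[v,u].mean(0))
    m2=cv2.resize(im["image"],None,fx=4,fy=4,interpolation=cv2.INTER_CUBIC)
    q=proj(im,[[437,-190,60]])[0]; print("bore px guess",q)
    x,y=(q*4).astype(int); h=140
    cr=m2[max(y-h,0):y+h,max(x-h-60,0):x+h]; cv2.imwrite(f"pics/v_{n}.png",cr); print("off",max(x-h-60,0)/4,max(y-h,0)/4)
a=cv2.imread("pics/v_top.png");b=cv2.imread("pics/v_side.png"); cv2.imwrite("pics/v.png",np.hstack([a,b])); print(a.shape,b.shape)
E
```

```text
top 300 [612.2 167.1] [611.8 167.1] [90.1 20.7] ang 8.504384 [136.6 140.5 144. ]
top 416 [592.6 311.1] [592.3 311.4] [119.1  22.6] ang 7.127543 [136.  140.2 144.1]
top 335 [602.4 240.3] [602.5 240.2] [99.2 22.5] ang 5.3387294 [136.1 140.6 144.2]
rail normal ang 5.0 t 598.3001951284537 644.4697234328638 s range [ 51.1 324.1] 499
hous px 530 [ 432.7 -174.4   57.8]
bore px guess [367.3 233.4]
off 317.25 198.25
side 593 [611.7 171.1] [610.3 175.5] [88.3 23.7] ang 7.0912495 [127.  138.8 143.2]
side 744 [601.9 244.4] [600.3 248.9] [98.  23.9] ang 5.004678 [127.3 139.7 143.2]
side 1002 [592.5 317.6] [588.9 320.1] [120.1  21.9] ang 8.252997 [128.  140.3 143.2]
hous px 459 [ 432.  -167.6   56.7]
bore px guess [341.3 162.6]
off 291.25 127.5
(280, 340, 3) (280, 340, 3)
```

View pics/v.png

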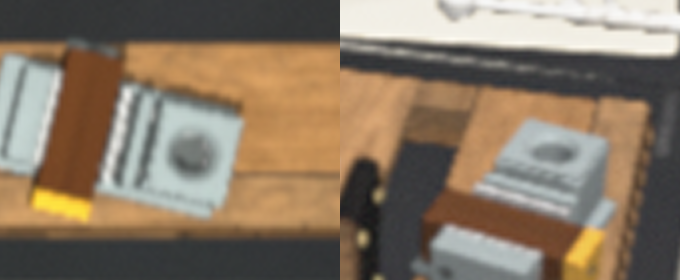

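The top crop shows the bore centre near (192,153), which is full-image (365.3,236.5). The side crop shows the bore rim near (215,153), which is full-image (345,165.8).

Run:
```python
from h import *
from scipy.optimize import minimize
np.set_printoptions(precision=2,suppress=True)
for n,uv in(("top",(365.3,236.5)),("side",(345,165.8))):
    im=get_image(n); g=cv2.cvtColor(im["image"],cv2.COLOR_BGR2GRAY).astype(np.float32)
    c0=atz(im,uv,60)[0]
    # rectified top-down patches at z=60, 0.5 mm/px
    xs=np.arange(c0[0]-60,c0[0]+60,.5); ys=np.arange(c0[1]-60,c0[1]+60,.5)
    X,Y=np.meshgrid(xs,ys,indexing="ij"); q=proj(im,np.c_[X.ravel(),Y.ravel(),0*X.ravel()+60]).astype(np.float32)
    P=cv2.remap(g,q[:,0].reshape(X.shape),q[:,1].reshape(X.shape),cv2.INTER_CUBIC)
    med=np.median(P[90:150,90:150]); top=np.percentile(P[60:180,60:180],75)
    m=((P<top-18)).astype(np.uint8); k,l,s,c=cv2.connectedComponentsWithStats(m)
    d=np.hypot(c[:,0]-120,c[:,1]-120); d[0]=1e9; i=d.argmin()
    v,u=np.where(l==i); hull=cv2.convexHull(np.c_[u,v].astype(np.int32)); el=cv2.fitEllipse(hull)
    print(n,"guess",c0,"thr centre",xs[0]+el[0][1]*.5,ys[0]+el[0][0]*.5,"axes",np.array(el[1])*.5,s[i],top)
    cv2.imwrite(f"pics/r_{n}.png",cv2.resize(P,None,fx=1.6,fy=1.6))
a=cv2.imread("pics/r_top.png");b=cv2.imread("pics/r_side.png"); cv2.imwrite("pics/r.png",np.hstack([a,b]))
```

```text
top guess [ 428.88 -184.66   60.  ] thr centre 428.6358490208922 -183.93791978555282 axes [34.55 36.02] [  86   85   72   69 3859] 198.78882
side guess [ 425.6  -177.58   60.  ] thr centre 426.6588197838409 -179.2871460197075 axes [25.27 34.15] [  90   93   53   64 2556] 184.69594[ WARN:0@0.746] global loadsave.cpp:1063 imwrite_ Unsupported depth image for selected encoder is fallbacked to CV_8U.
```

View pics/r.png

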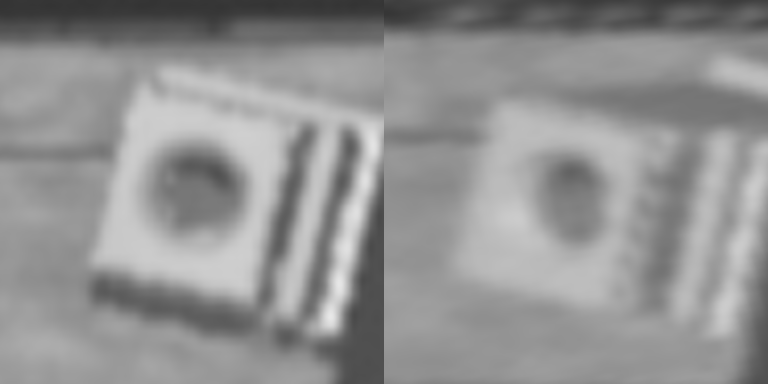

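{"method": "jog_arm", "body": {"commands": [[0.15,[0,0,-0.25],[0,0,-0.172]],[0.15,[0,0,-0.25],[0,0,-0.172]],[0.15,[0,0,-0.25],[0,0,-0.172]],[0.15,[-0.3175,-0.285,0],[0,0,0]],[0.15,[-0.3175,-0.285,0],[0,0,0]],[0.15,[-0.3175,-0.285,0],[0,0,0]],[0.15,[-0.3175,-0.285,0],[0,0,0]],[0.15,[-0.3175,-0.285,0],[0,0,0]],[0.15,[-0.3175,-0.285,0],[0,0,0]],[0.15,[-0.3175,-0.285,0],[0,0,0]]]}}

```text
t: 1.3
ee_pos: [417.1, 431.5, 297.8]
orientation: [-0.205, 3.135, 0.0]
ft_force: [0.8, -0.0, -0.5]
width: 50.5
grasp_force: 0.0
```

{"method": "jog_arm", "body": {"commands": [[0.15,[-0.3175,-0.285,0],[0,0,0]],[0.15,[-0.3175,-0.285,0],[0,0,0]],[0.15,[-0.3175,-0.285,0],[0,0,0]],[0.15,[-0.3175,-0.285,0],[0,0,0]],[0.15,[-0.3175,-0.285,0],[0,0,0]],[0.15,[0,0,0],[0,0,0]],[0.15,[0,0,0],[0,0,0]]]}}

```text
t: 2.0
ee_pos: [592.0, 311.3, 297.1]
orientation: [0.202, -3.134, 0.0]
ft_force: [-0.3, 0.7, 0.2]
width: 50.3
grasp_force: 0.0
```

```bash
cat >> h.py <<'E'
def to(x,y,z,yang=None,pr=True):
    "tool-frame shift in units of 0.1 m to a TCP target; turn in units of 45 deg"
    o=get_obs(); M=R.from_rotvec(o["orientation"]).as_matrix()
    ya=np.degrees(np.arctan2(M[1,1],M[0,1])); s=M.T@(np.array([x,y,z])-o["ee_pos"])/100
    print("t %.1f pos"%o["t"],o["ee_pos"].round(1),"yang %.1f"%ya,"tilt",M[:,2].round(3),"F",o["ft_force"].round(1),"Mo",o["moment"].round(2),"w %.1f g %.1f"%(o["width"],o["grasp_force"]),"q6 %.2f"%o["qpos"][5])
    print("shift",s.round(3),"turn",None if yang is None else round((ya-yang)/45,3))
E
python3 -c "
from h import *
to(592.6,312,114,97.5)"
```

```text
t 2.0 pos [592.  311.3 297.1] yang 97.4 tilt [-0.001 -0.    -1.   ] F [-0.3  0.7  0.2] Mo [ 0.02  0.04 -0.01] w 50.3 g 0.0 q6 -1.23
shift [-0.008  0.006  1.831] turn -0.003
```

{"method": "jog_arm", "body": {"commands": [[0.15,[0,0,0.4],[0,0,0]],[0.15,[0,0,0.4],[0,0,0]],[0.15,[0,0,0.4],[0,0,0]],[0.15,[0,0,0.3],[0,0,0]],[0.15,[0,0,0.2],[0,0,0]],[0.15,[0,0,0.13],[0,0,0]],[0.15,[0,0,0],[0,0,0]]]}}

```text
t: 2.7
ee_pos: [590.2, 312.5, 113.2]
orientation: [0.207, -3.132, 0.001]
ft_force: [-0.0, -0.2, 0.4]
width: 50.6
grasp_force: 0.0
```

{"method": "jog_arm", "body": {"commands": [[-1,[0,0,0],[0,0,0]],[-1,[0,0,0],[0,0,0]],[-1,[0,0,0],[0,0,0]],[-1,[0,0,0],[0,0,0]],[-1,[0,0,0],[0,0,0]],[-1,[0,0,0],[0,0,0]]]}}

```text
t: 3.3
ee_pos: [592.4, 312.6, 115.9]
orientation: [-0.205, 3.133, 0.002]
ft_force: [-1.3, 0.9, 6.6]
width: 21.7
grasp_force: 29.9
```

```bash
python3 -c "
from h import *
to(592.6,312,260,97.5)"
```

```text
t 3.3 pos [592.4 312.6 115.9] yang 97.5 tilt [ 0.002  0.001 -1.   ] F [-1.3  0.9  6.6] Mo [ 0.31  0.23 -0.03] w 21.7 g 29.9 q6 -1.23
shift [-0.004 -0.004 -1.441] turn -0.001
```

{"method": "jog_arm", "body": {"commands": [[-1,[0,0,-0.1],[0,0,0]],[-1,[0,0,-0.25],[0,0,0]],[-1,[0,0,-0.3],[0,0,0]],[-1,[0,0,-0.3],[0,0,0]],[-1,[0,0,-0.3],[0,0,0]],[-1,[0,0,-0.2],[0,0,0]],[-1,[0,0,0],[0,0,0]],[-1,[0,0,0],[0,0,0]]]}}

```text
t: 4.1
ee_pos: [591.2, 311.5, 258.8]
orientation: [0.204, -3.134, 0.001]
ft_force: [-0.2, 0.4, -5.2]
width: 21.8
grasp_force: 29.9
```

Run:
```python
from h import *
to(425,260,262,97.5)
im=get_image("side"); cv2.imwrite("pics/lift.png",im["image"][80:340,120:400])
```

```text
t 4.1 pos [591.2 311.5 258.8] yang 97.5 tilt [-0.001 -0.001 -1.   ] F [-0.2  0.4 -5.2] Mo [ 0.01  0.03 -0.  ] w 21.8 g 29.9 q6 -1.23
shift [ 1.715 -0.295 -0.029] turn -0.001
```

View pics/lift.png

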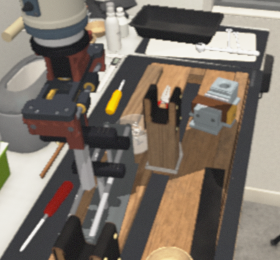

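The key is lifted and hangs straight: the crop shows its shank at (85,185) under the gripper, with the two other keys still on the rails.

{"method": "jog_arm", "body": {"commands": [[-1,[0.15,-0.025,0],[0,0,0]],[-1,[0.28,-0.05,0],[0,0,0]],[-1,[0.33,-0.05,0],[0,0,0]],[-1,[0.33,-0.05,0],[0,0,0]],[-1,[0.33,-0.05,0],[0,0,0]],[-1,[0.2,-0.05,0],[0,0,0]],[-1,[0.1,-0.15,0],[0,0,0]],[-1,[0.04,-0.3,0],[0,0,0]],[-1,[0.04,-0.3,0],[0,0,0]],[-1,[0.04,-0.3,0],[0,0,0]]]}}

```text
t: 5.15
ee_pos: [425.2, 155.4, 258.1]
orientation: [0.206, -3.132, 0.002]
ft_force: [0.2, 0.5, -4.5]
width: 21.7
grasp_force: 30.0
```

{"method": "jog_arm", "body": {"commands": [[-1,[0.04,-0.32,0],[0,0,0]],[-1,[0.04,-0.32,0],[0,0,0]],[-1,[0.04,-0.32,0],[0,0,0]],[-1,[0.04,-0.32,0],[0,0,0]],[-1,[0.04,-0.32,0],[0,0,0]],[-1,[0.04,-0.32,0],[0,0,0]],[-1,[0.04,-0.32,0],[0,0,0]],[-1,[0.04,-0.32,0],[0,0,0]],[-1,[0.04,-0.32,0],[0,0,0]],[-1,[0.0,-0.2,0],[0,0,0]]]}}

```text
t: 6.15
ee_pos: [429.6, -155.0, 258.1]
orientation: [0.203, -3.132, -0.001]
ft_force: [-0.1, -0.3, -5.5]
width: 21.9
grasp_force: 30.0
```

{"method": "jog_arm", "body": {"commands": [[-1,[0,0,0],[0,0,0]],[-1,[0,0,0],[0,0,0]]]}}

```text
t: 6.35
ee_pos: [429.9, -153.0, 258.3]
orientation: [0.203, -3.132, -0.003]
ft_force: [-0.8, -0.2, -4.7]
width: 21.7
grasp_force: 30.0
```

Run:
```python
from h import *
np.set_printoptions(precision=1,suppress=True)
to(428,-184.3,170,97.5)
for n in("top","side"):
    im=get_image(n); w=cloud(im); g=im["image"].max(2); o=get_obs(); zc=o["ee_pos"][2]+14+12
    m=((abs(w[...,2]-zc+6)<20)&(g<70)&(np.hypot(w[...,0]-o["ee_pos"][0],w[...,1]-o["ee_pos"][1])<75))
    p=w[m]; print(n,len(p),p.mean(0) if len(p) else "", p.min(0),p.max(0))
```

```text
t 6.3 pos [ 429.9 -153.   258.3] yang 97.4 tilt [-0.  0. -1.] F [-0.8 -0.2 -4.7] Mo [0.1 0.  0. ] w 21.7 g 30.0 q6 -2.07
shift [ 0.1 -0.3  0.9] turn -0.002
top 76 [ 464.1 -145.5  281.3] [ 373.4 -172.   266.2] [ 490.9 -135.7  287.9]
side 477 [ 431.7 -144.3  277.5] [ 374.2 -164.5  260.9] [ 490.5 -130.9  287.5]
```

{"method": "jog_arm", "body": {"commands": [[-1,[0.03,-0.15,0],[0,0,0]],[-1,[0.03,-0.158,0],[0,0,0]],[-1,[0,0,0.2],[0,0,0]],[-1,[0,0,0.25],[0,0,0]],[-1,[0,0,0.25],[0,0,0]],[-1,[0,0,0.16],[0,0,0]],[-1,[0,0,0],[0,0,0]],[-1,[0,0,0],[0,0,0]]]}}

```text
t: 7.25
ee_pos: [429.2, -184.0, 173.8]
orientation: [0.207, -3.134, -0.0]
ft_force: [-0.0, -0.1, -3.4]
width: 22.1
grasp_force: 30.0
```

Run:
```python
from h import *
to(428,-184.3,170,97.5)
im=get_image("side"); g=im["image"]
e=get_obs()["ee_pos"]; x,y,z=e
print("proj shank top/tip (expected)",proj(im,[[x,y,z+2],[x,y,z-98]]).round(1),"bore",proj(im,[[428,-184.3,60]]).round(1))
c=g[105:195,295:395]; cv2.imwrite("pics/ins.png",cv2.resize(c,None,fx=6,fy=6,interpolation=2))
```

```text
t 7.2 pos [ 429.2 -184.   173.8] yang 97.5 tilt [-0.  0. -1.] F [-0.  -0.1 -3.4] Mo [ 0.05 -0.03  0.04] w 22.1 g 30.0 q6 -2.13
shift [ 0.012 -0.001  0.038] turn 0.001
proj shank top/tip (expected) [[347.  124.1]
 [344.3 158.8]] bore [[344.5 164.2]]
```

View pics/ins.png

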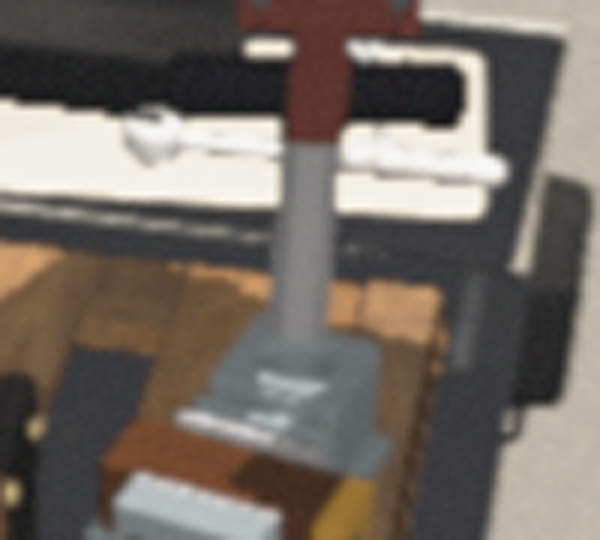

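The shank stands over the bore: its tip is at crop (300,335), about full-image (345,161), which matches the projected position. I lower it gently.

{"method": "jog_arm", "body": {"commands": [[-1,[0.008,0,0.08],[0,0,0]],[-1,[0,0,0.08],[0,0,0]],[-1,[0,0,0.05],[0,0,0]],[-1,[0,0,0.03],[0,0,0]],[-1,[0,0,0.0],[0,0,0]]]}}

```text
t: 7.8
ee_pos: [427.9, -184.6, 149.1]
orientation: [0.204, -3.134, -0.001]
ft_force: [0.7, 0.7, -4.1]
width: 22.0
grasp_force: 30.0
```

{"method": "jog_arm", "body": {"commands": [[-1,[0,0,0.04],[0,0,0]],[-1,[0,0,0.02],[0,0,0]],[-1,[0,0,0],[0,0,0]]]}}

```text
t: 8.1
ee_pos: [428.2, -184.7, 143.4]
orientation: [0.205, -3.135, -0.0]
ft_force: [-0.4, 1.3, -4.5]
width: 21.6
grasp_force: 30.0
```

{"method": "jog_arm", "body": {"commands": [[-1,[0,0,0.02],[0,0,0]],[-1,[0,0,0.015],[0,0,0]],[-1,[0,0,0],[0,0,0]]]}}

```text
t: 8.4
ee_pos: [428.2, -184.7, 140.0]
orientation: [0.205, -3.135, -0.0]
ft_force: [0.3, 2.7, -5.3]
width: 21.8
grasp_force: 30.0
```

{"method": "jog_arm", "body": {"commands": [[-1,[0,0,0.01],[0,0,0]],[-1,[0,0,0.01],[0,0,0]],[-1,[0,0,0],[0,0,0]]]}}

```text
t: 8.7
ee_pos: [428.2, -184.7, 138.1]
orientation: [0.205, -3.135, -0.0]
ft_force: [0.4, 2.8, -5.7]
width: 21.7
grasp_force: 30.0
```

{"method": "jog_arm", "body": {"commands": [[-1,[0,0.006,0],[0,0,0]],[-1,[0,0,0.01],[0,0,0]],[-1,[0,0,0],[0,0,0]]]}}

```text
t: 9.0
ee_pos: [428.5, -184.5, 137.6]
orientation: [-0.205, 3.134, -0.001]
ft_force: [-0.9, 1.7, 1.7]
width: 21.9
grasp_force: 30.0
```

{"method": "jog_arm", "body": {"commands": [[-1,[0,0,0.01],[0,0,0]],[-1,[0,0,0],[0,0,0]]]}}

```text
t: 9.2
ee_pos: [428.6, -184.5, 137.1]
orientation: [-0.205, 3.134, -0.001]
ft_force: [-2.5, 2.6, 8.5]
width: 21.9
grasp_force: 30.0
```

{"method": "jog_arm", "body": {"commands": [[-1,[-0.002,0.002,-0.009],[0,0,0]],[-1,[0,0,0],[0,0,0]],[-1,[0,0,0],[0,0,0]]]}}

```text
t: 9.5
ee_pos: [428.7, -184.3, 137.4]
orientation: [-0.205, 3.134, -0.001]
ft_force: [-1.2, 0.4, 3.9]
width: 21.9
grasp_force: 30.0
```

{"method": "jog_arm", "body": {"commands": [[-1,[0,0,0],[0,0,0.06]],[-1,[0,0,0],[0,0,0.06]],[-1,[0,0,0],[0,0,0]]]}}

```text
t: 9.8
ee_pos: [428.9, -184.2, 137.5]
orientation: [-0.055, 3.14, -0.001]
ft_force: [-0.9, 1.2, 5.4]
width: 21.5
grasp_force: 30.0
```

{"method": "jog_arm", "body": {"commands": [[-1,[0,0,-0.005],[0,0,0.06]],[-1,[0,0,0],[0,0,0.06]],[-1,[0,0,0],[0,0,0]]]}}

```text
t: 10.1
ee_pos: [428.7, -184.2, 137.6]
orientation: [0.092, 3.14, -0.001]
ft_force: [0.6, 0.3, 2.4]
width: 22.1
grasp_force: 30.0
```

{"method": "jog_arm", "body": {"commands": [[-1,[0,0,0],[0,0,0.06]],[-1,[0,0,0],[0,0,0.06]],[-1,[0,0,0],[0,0,0]]]}}

```text
t: 10.4
ee_pos: [428.6, -184.0, 137.6]
orientation: [0.238, 3.132, -0.0]
ft_force: [-0.6, 0.8, 2.1]
width: 21.8
grasp_force: 30.0
```

{"method": "jog_arm", "body": {"commands": [[-1,[0,0,0],[0,0,0.06]],[-1,[0,0,0],[0,0,0.06]],[-1,[0,0,0],[0,0,0]]]}}

```text
t: 10.7
ee_pos: [428.5, -184.0, 137.6]
orientation: [0.384, 3.118, -0.0]
ft_force: [0.6, 0.6, 0.9]
width: 22.1
grasp_force: 30.0
```

{"method": "jog_arm", "body": {"commands": [[-1,[0,0,0],[0,0,0.06]],[-1,[0,0,0],[0,0,0.06]],[-1,[0,0,0],[0,0,0]]]}}

```text
t: 11.0
ee_pos: [428.4, -184.0, 137.5]
orientation: [0.53, 3.097, -0.0]
ft_force: [-0.5, 0.3, 0.5]
width: 22.0
grasp_force: 30.0
```

{"method": "jog_arm", "body": {"commands": [[-1,[0,0,0],[0,0,0.06]],[-1,[0,0,0],[0,0,0.06]],[-1,[0,0,0],[0,0,0]]]}}

```text
t: 11.3
ee_pos: [428.3, -184.0, 137.4]
orientation: [-0.674, -3.068, 0.0]
ft_force: [0.1, 0.9, -0.8]
width: 21.9
grasp_force: 30.0
```

{"method": "jog_arm", "body": {"commands": [[-1,[0,0,0],[0,0,0.06]],[-1,[0,0,0],[0,0,0.06]],[-1,[0,0,0],[0,0,0]]]}}

```text
t: 11.6
ee_pos: [428.1, -183.9, 137.3]
orientation: [-0.818, -3.033, -0.0]
ft_force: [-0.1, 1.4, -4.1]
width: 21.5
grasp_force: 30.0
```

{"method": "jog_arm", "body": {"commands": [[-1,[0,0,0.01],[0,0,0]],[-1,[0,0,0.01],[0,0,0]],[-1,[0,0,0],[0,0,0]]]}}

```text
t: 11.9
ee_pos: [428.1, -183.8, 135.2]
orientation: [-0.82, -3.032, -0.0]
ft_force: [0.8, 1.7, -3.6]
width: 21.7
grasp_force: 30.0
```

It is dropping in. I lower it the remaining 12 mm.

{"method": "jog_arm", "body": {"commands": [[-1,[0,-0.002,0.02],[0,0,0.02]],[-1,[0,0,0.02],[0,0,0]],[-1,[0,0,0.02],[0,0,0]],[-1,[0,0,0],[0,0,0]]]}}

```text
t: 12.3
ee_pos: [428.1, -184.0, 129.2]
orientation: [-0.845, -3.025, -0.0]
ft_force: [1.2, 2.4, -4.7]
width: 21.9
grasp_force: 30.0
```

{"method": "jog_arm", "body": {"commands": [[-1,[0,0,0.02],[0,0,0]],[-1,[0,0,0.015],[0,0,0]],[-1,[0,0,0],[0,0,0]]]}}

```text
t: 12.6
ee_pos: [428.2, -184.0, 125.9]
orientation: [-0.846, -3.025, -0.0]
ft_force: [1.6, 3.0, -5.6]
width: 21.8
grasp_force: 30.0
```

{"method": "jog_arm", "body": {"commands": [[-1,[0,0,0.01],[0,0,0]],[-1,[0,0,0.01],[0,0,0]],[-1,[0,0,0],[0,0,0]]]}}

```text
t: 12.9
ee_pos: [428.3, -184.1, 124.0]
orientation: [-0.846, -3.026, -0.0]
ft_force: [2.4, 3.7, -5.9]
width: 22.0
grasp_force: 30.0
```

```bash
python3 -c "
from h import *
to(428,-184.3,123.6,97.5)"
```

```text
t 12.9 pos [ 428.3 -184.1  124. ] yang 58.8 tilt [-0.  0. -1.] F [ 2.4  3.7 -5.9] Mo [ 0.94 -0.46 -0.02] w 22.0 g 30.0 q6 -1.46
shift [ 0.001 -0.003  0.004] turn -0.861
```

{"method": "jog_arm", "body": {"commands": [[-1,[0,0.004,0.008],[0,0,0]],[-1,[0,0,0.005],[0,0,0]],[-1,[0,0,0],[0,0,0]]]}}

```text
t: 13.2
ee_pos: [428.8, -184.2, 123.8]
orientation: [0.845, 3.025, -0.001]
ft_force: [-2.0, 3.1, 9.7]
width: 21.7
grasp_force: 30.0
```

{"method": "jog_arm", "body": {"commands": [[-1,[0.003,0,-0.009],[0,0,0]],[-1,[0,0,0],[0,0,0.06]],[-1,[0,0,0],[0,0,0.06]],[-1,[0,0,0],[0,0,0]]]}}

```text
t: 13.6
ee_pos: [428.5, -183.8, 123.9]
orientation: [0.987, 2.982, -0.0]
ft_force: [0.9, 2.1, -0.2]
width: 21.9
grasp_force: 30.0
```

```bash
python3 -c "
from h import *
to(428,-184.3,123.6,97.5)"
```

```text
t 13.6 pos [ 428.5 -183.8  123.9] yang 53.4 tilt [ 0.001 -0.    -1.   ] F [ 0.9  2.1 -0.2] Mo [ 0.65 -0.21 -0.01] w 21.9 g 30.0 q6 -1.36
shift [ 0.001 -0.007  0.003] turn -0.981
```

{"method": "jog_arm", "body": {"commands": [[-1,[0,0,0],[0,0,0.08]],[-1,[0,0,0],[0,0,0.08]],[-1,[0,0,0],[0,0,0]]]}}

```text
t: 13.9
ee_pos: [428.5, -183.7, 123.9]
orientation: [1.171, 2.914, 0.0]
ft_force: [1.8, 3.7, 1.5]
width: 21.5
grasp_force: 30.0
```

```bash
python3 -c "
from h import *
to(428,-184.3,123.6,97.5)"
```

```text
t 13.9 pos [ 428.5 -183.7  123.9] yang 46.2 tilt [ 0.001 -0.    -1.   ] F [1.8 3.7 1.5] Mo [ 0.92 -0.3   0.09] w 21.5 g 30.0 q6 -1.24
shift [-0.001 -0.008  0.003] turn -1.14
```

{"method": "jog_arm", "body": {"commands": [[-1,[0,0,0],[0,0,0.06]],[-1,[0,0,0],[0,0,0]]]}}

```text
t: 14.1
ee_pos: [428.6, -183.7, 123.9]
orientation: [1.238, 2.887, 0.0]
ft_force: [2.4, 3.4, 1.7]
width: 22.0
grasp_force: 30.0
```

```bash
python3 -c "
from h import *
to(428,-184.3,123.6,97.5)"
```

```text
t 14.1 pos [ 428.6 -183.7  123.9] yang 43.6 tilt [ 0.001 -0.    -1.   ] F [2.4 3.4 1.7] Mo [ 0.97 -0.37  0.1 ] w 22.0 g 30.0 q6 -1.19
shift [-0.001 -0.008  0.003] turn -1.198
```

{"method": "jog_arm", "body": {"commands": [[-1,[0,0,0],[0,0,0.06]],[-1,[0,0,0],[0,0,0]]]}}

```text
t: 14.3
ee_pos: [428.6, -183.7, 123.9]
orientation: [1.305, 2.857, 0.0]
ft_force: [2.6, 3.7, 1.6]
width: 21.8
grasp_force: 30.0
```

```bash
python3 -c "
from h import *
to(428,-184.3,123.6,97.5)"
```

```text
t 14.3 pos [ 428.6 -183.7  123.9] yang 40.9 tilt [ 0.001 -0.    -1.   ] F [2.6 3.7 1.6] Mo [ 0.94 -0.47  0.11] w 21.8 g 30.0 q6 -1.14
shift [-0.001 -0.008  0.003] turn -1.258
```

{"method": "jog_arm", "body": {"commands": [[-1,[0,0.004,0],[0,0,0.06]],[-1,[0,0,0],[0,0,0.06]],[-1,[0,0,0],[0,0,0]]]}}

```text
t: 14.6
ee_pos: [428.7, -183.6, 123.9]
orientation: [1.438, 2.793, -0.0]
ft_force: [0.3, 2.2, 2.5]
width: 21.7
grasp_force: 30.0
```

```bash
python3 -c "
from h import *
to(428,-184.3,123.6,97.5)"
```

```text
t 14.6 pos [ 428.7 -183.6  123.9] yang 35.5 tilt [ 0. -0. -1.] F [0.3 2.2 2.5] Mo [ 0.69 -0.2   0.05] w 21.7 g 30.0 q6 -1.05
shift [-0.002 -0.01   0.003] turn -1.378
```

{"method": "jog_arm", "body": {"commands": [[-1,[0,0.002,0],[0,0,0.06]],[-1,[0,0,0],[0,0,0.06]],[-1,[0,0,0],[0,0,0]]]}}

```text
t: 14.9
ee_pos: [428.7, -183.5, 123.9]
orientation: [1.568, 2.722, -0.0]
ft_force: [0.8, 2.5, 2.2]
width: 21.6
grasp_force: 30.0
```

Run:
```python
from h import *
to(428,-184.3,123.6,97.5)
im=get_image("side"); a=np.load("side0.npz")["im"][150:215,300:370]; b=im["image"][150:215,300:370]
im2=get_image("top"); c=np.load("top0.npz")["im"][200:265,310:380]; d=im2["image"][200:265,310:380]
f=lambda x:cv2.resize(x,(390,290),interpolation=2)
cv2.imwrite("pics/jaw.png",np.vstack([np.hstack([f(a),f(b)]),np.hstack([f(c),f(d)])]))
```

```text
t 14.9 pos [ 428.7 -183.5  123.9] yang 30.1 tilt [ 0. -0. -1.] F [0.8 2.5 2.2] Mo [ 0.48 -0.01  0.11] w 21.6 g 30.0 q6 -0.95
shift [-0.003 -0.01   0.003] turn -1.497
```

View pics/jaw.png

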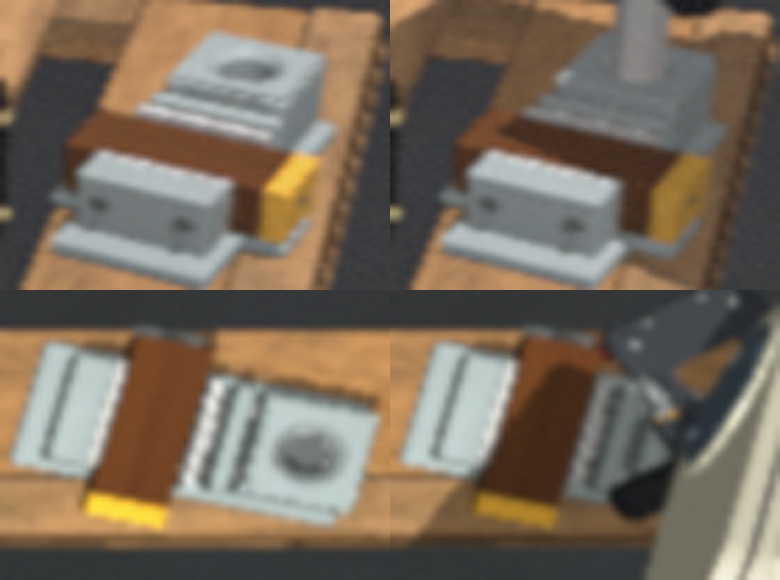

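The jaw still looks close to its starting place, as expected after about 1.5 mm of travel, and the blank has not moved. I keep turning and watch the moment.

{"method": "jog_arm", "body": {"commands": [[-1,[0,0.002,0],[0,0,0.1]],[-1,[0,0,0],[0,0,0.1]],[-1,[0,0,0],[0,0,0.1]],[-1,[0,0,0],[0,0,0]]]}}

```text
t: 15.4
ee_pos: [428.8, -183.4, 123.8]
orientation: [1.878, 2.518, -0.0]
ft_force: [-1.0, 2.0, 4.8]
width: 22.0
grasp_force: 30.0
```

```bash
python3 -c "
from h import *
to(428,-184.3,123.6,97.5)"
```

```text
t 15.4 pos [ 428.8 -183.4  123.8] yang 16.6 tilt [ 0. -0. -1.] F [-1.   2.   4.8] Mo [0.29 0.13 0.09] w 22.0 g 30.0 q6 -0.72
shift [-0.006 -0.011  0.002] turn -1.799
```

{"method": "jog_arm", "body": {"commands": [[-1,[0,0.002,0],[0,0,0.06]],[-1,[0,0,0],[0,0,0.06]],[-1,[0,0,0],[0,0,0]]]}}

```text
t: 15.7
ee_pos: [428.9, -183.3, 123.8]
orientation: [1.993, 2.428, -0.001]
ft_force: [-1.9, 1.4, 5.6]
width: 21.8
grasp_force: 30.0
```

```bash
python3 -c "
from h import *
to(428,-184.3,123.6,97.5)"
```

```text
t 15.7 pos [ 428.9 -183.3  123.8] yang 11.2 tilt [-0. -0. -1.] F [-1.9  1.4  5.6] Mo [0.2  0.26 0.12] w 21.8 g 30.0 q6 -0.62
shift [-0.008 -0.011  0.002] turn -1.917
```

{"method": "jog_arm", "body": {"commands": [[-1,[0,0.002,0],[0,0,0.06]],[-1,[0,0,0],[0,0,0.06]],[-1,[0,0,0],[0,0,0]]]}}

```text
t: 16.0
ee_pos: [429.0, -183.3, 123.8]
orientation: [-2.105, -2.332, 0.001]
ft_force: [-0.6, 1.0, 6.2]
width: 21.8
grasp_force: 30.0
```

```bash
python3 -c "
from h import *
to(428,-184.3,123.6,97.5)"
```

```text
t 16.0 pos [ 429.  -183.3  123.8] yang 5.8 tilt [-0. -0. -1.] F [-0.6  1.   6.2] Mo [0.16 0.42 0.2 ] w 21.8 g 30.0 q6 -0.53
shift [-0.009 -0.011  0.002] turn -2.037
```

{"method": "jog_arm", "body": {"commands": [[-1,[0,0,-0.006],[0,0,0.06]],[-1,[0,0,0],[0,0,0]],[-1,[0,0,0],[0,0,0]]]}}

```text
t: 16.3
ee_pos: [428.9, -183.2, 123.9]
orientation: [-2.159, -2.282, 0.001]
ft_force: [0.7, -0.4, -4.4]
width: 22.0
grasp_force: 30.0
```

```bash
python3 -c "
from h import *
to(428,-184.3,123.6,97.5)"
```

```text
t 16.3 pos [ 428.9 -183.2  123.9] yang 3.2 tilt [-0.001 -0.    -1.   ] F [ 0.7 -0.4 -4.4] Mo [-0.13  0.01  0.16] w 22.0 g 30.0 q6 -0.48
shift [-0.011 -0.01   0.003] turn -2.096
```

{"method": "jog_arm", "body": {"commands": [[-1,[0,0,0],[0,0,0.06]],[-1,[0,0,0],[0,0,0]],[-1,[0,0,0],[0,0,0]]]}}

```text
t: 16.6
ee_pos: [428.9, -183.1, 123.9]
orientation: [-2.213, -2.229, 0.001]
ft_force: [1.1, -0.3, -6.1]
width: 21.8
grasp_force: 30.0
```

Run:
```python
from h import *
to(428,-184.3,123.6,97.5)
im=get_image("side"); w=cloud(im); g=im["image"].max(2); e=get_obs()["ee_pos"]
m=((abs(w[...,2]-e[2]-14)<18)&(g<75)&(np.hypot(w[...,0]-e[0],w[...,1]-e[1])<75))
p=w[m][:,:2]; l=cv2.fitLine(p.astype(np.float32),cv2.DIST_L2,0,.01,.01).ravel(); print(len(p),p.min(0),p.max(0),"bar ang",np.degrees(np.arctan2(l[1],l[0])))
```

```text
t 16.6 pos [ 428.9 -183.1  123.9] yang 0.4 tilt [-0.001  0.    -1.   ] F [ 1.1 -0.3 -6.1] Mo [-0.36 -0.05  0.14] w 21.8 g 30.0 q6 -0.44
shift [-0.012 -0.009  0.003] turn -2.158
260 [ 416.28731628 -234.46336595] [ 449.50634544 -120.17623295] bar ang -88.99668
```

{"method": "jog_arm", "body": {"commands": [[-1,[0,0,0],[0,0,0.03]],[-1,[0,0,0],[0,0,0.03]]]}}

```text
t: 16.85
ee_pos: [429.0, -183.0, 124.0]
orientation: [-2.269, -2.172, 0.001]
ft_force: [1.1, -2.1, -8.9]
width: 22.3
grasp_force: 30.0
```

```bash
python3 -c "
from h import *
to(428,-184.3,123.6,97.5)"
```

```text
t 16.9 pos [ 429. -183.  124.] yang -2.5 tilt [-0.001  0.    -1.   ] F [ 1.1 -2.1 -8.9] Mo [-0.44 -0.11  0.31] w 22.3 g 30.0 q6 -0.39
shift [-0.013 -0.009  0.004] turn -2.222
```

{"method": "jog_arm", "body": {"commands": [[-1,[0,0,0],[0,0,0.03]],[-1,[0,0,0],[0,0,0.03]]]}}

```text
t: 17.05
ee_pos: [429.0, -183.0, 124.0]
orientation: [-2.32, -2.118, 0.0]
ft_force: [1.2, -1.3, -11.7]
width: 22.1
grasp_force: 30.0
```

```bash
cat > jaw.py <<'E'
from h import *
to(428,-184.3,123.6,97.5)
# jaw travel by template shift in rectified patches in the vise frame (blank top z=49.5)
for n in("side",):
    im=get_image(n); a=np.load("side0.npz")["im"]; b=im["image"]
    cv2.imwrite("pics/jaw2.png",np.hstack([cv2.resize(x[150:210,305:370],(390,360),interpolation=2) for x in(a,b)]))
E
python3 jaw.py
```

```text
t 17.1 pos [ 429. -183.  124.] yang -5.2 tilt [-0.001  0.    -1.   ] F [  1.2  -1.3 -11.7] Mo [-0.45 -0.12  0.32] w 22.1 g 30.0 q6 -0.34
shift [-0.014 -0.008  0.004] turn -2.283
```

View pics/jaw2.png

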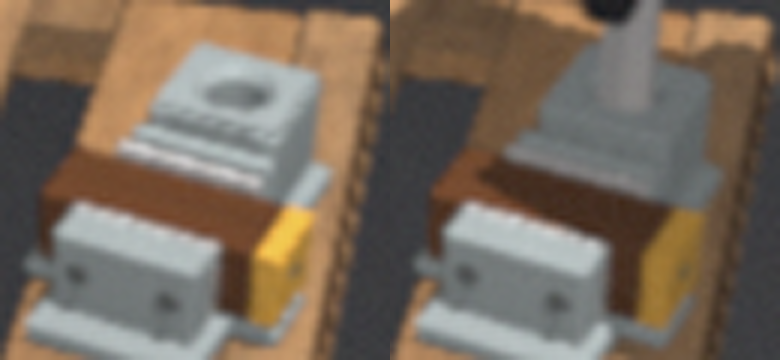

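The moving-jaw plate now sits against the blank at crop (560,165), and the gap visible at the start on the left has closed. The moment while turning is 0.32 N m and the travel is about 0.9 rad or slightly more, so it is tight. I back off inside the hexagon's play and pull the key out.

{"method": "jog_arm", "body": {"commands": [[-1,[0,0,0.004],[0,0,-0.07]],[-1,[0,0,0],[0,0,-0.06]],[-1,[0,0,0],[0,0,0]],[-1,[0,0,0],[0,0,0]]]}}

```text
t: 17.5
ee_pos: [429.2, -183.0, 124.1]
orientation: [-2.209, -2.233, -0.0]
ft_force: [0.2, 0.6, -4.7]
width: 22.1
grasp_force: 30.0
```

```bash
python3 -c "
from h import *
to(428,-184.3,123.6,97.5)"
```

```text
t 17.5 pos [ 429.2 -183.   124.1] yang 0.6 tilt [-0.  0. -1.] F [ 0.2  0.6 -4.7] Mo [-0.25  0.25  0.01] w 22.1 g 30.0 q6 -0.44
shift [-0.013 -0.012  0.005] turn -2.153
```

{"method": "jog_arm", "body": {"commands": [[-1,[0,0,-0.03],[0,0,0]],[-1,[0,0,-0.03],[0,0,0]],[-1,[0,0,0],[0,0,0]]]}}

```text
t: 17.8
ee_pos: [429.2, -183.1, 130.3]
orientation: [2.208, 2.235, 0.0]
ft_force: [-1.2, -0.4, -5.2]
width: 22.1
grasp_force: 30.0
```

```bash
python3 -c "
from h import *
to(428,-184.3,123.6,97.5)"
```

```text
t 17.8 pos [ 429.2 -183.1  130.3] yang 0.7 tilt [ 0. -0. -1.] F [-1.2 -0.4 -5.2] Mo [-0.13  0.36  0.  ] w 22.1 g 30.0 q6 -0.44
shift [-0.012 -0.013  0.067] turn -2.151
```

{"method": "jog_arm", "body": {"commands": [[-1,[0,0,-0.08],[0,0,0]],[-1,[0,0,-0.12],[0,0,0]],[-1,[0,0,-0.2],[0,0,0]],[-1,[0,0,-0.3],[0,0,0]],[-1,[0,0,-0.3],[0,0,0]],[-1,[0,0,-0.22],[0,0,0]],[-1,[0,0,-0.1],[0,0,-0.12]],[-1,[0,0,0],[0,0,-0.18]],[-1,[0,0,0],[0,0,-0.18]],[-1,[0,0,0],[0,0,-0.18]]]}}

```text
t: 18.8
ee_pos: [429.2, -182.9, 263.1]
orientation: [1.552, 2.73, 0.001]
ft_force: [0.1, 0.5, -4.6]
width: 21.6
grasp_force: 30.0
```

{"method": "jog_arm", "body": {"commands": [[-1,[0,0,0],[0,0,-0.18]],[-1,[0,0,0],[0,0,-0.18]],[-1,[0,0,0],[0,0,-0.18]],[-1,[0,0,0],[0,0,-0.18]],[-1,[0,0,0],[0,0,-0.18]],[-1,[0,0,0],[0,0,-0.18]],[-1,[0,0,0],[0,0,-0.18]],[-1,[0,0,0],[0,0,-0.18]],[-1,[0,0,0],[0,0,-0.05]],[-1,[0,0,0],[0,0,0]]]}}

```text
t: 19.8
ee_pos: [429.2, -183.0, 262.8]
orientation: [-0.205, 3.134, -0.0]
ft_force: [-0.4, 0.0, -4.3]
width: 21.7
grasp_force: 30.0
```

Run:
```python
from h import *
to(425,240,262,97.5)
im=get_image("side"); im2=get_image("top"); f=lambda x:cv2.resize(x,(390,360),interpolation=2)
cv2.imwrite("pics/after.png",np.hstack([f(im["image"][150:210,305:370]),f(im2["image"][200:265,310:380])]))
```

```text
t 19.8 pos [ 429.2 -183.   262.8] yang 97.5 tilt [ 0.001 -0.    -1.   ] F [-0.4  0.  -4.3] Mo [0.05 0.05 0.05] w 21.7 g 30.0 q6 -2.13
shift [-0.509  4.199  0.007] turn -0.0
```

{"method": "jog_arm", "body": {"commands": [[-1,[-0.02,0.15,0],[0,0,0]],[-1,[-0.035,0.3,0],[0,0,0]],[-1,[-0.035,0.3,0],[0,0,0]],[-1,[-0.035,0.3,0],[0,0,0]],[-1,[-0.035,0.3,0],[0,0,0]],[-1,[-0.035,0.3,0],[0,0,0]],[-1,[-0.035,0.3,0],[0,0,0]],[-1,[-0.035,0.3,0],[0,0,0]],[-1,[-0.035,0.3,0],[0,0,0]],[-1,[-0.035,0.3,0],[0,0,0]]]}}

```text
t: 20.9
ee_pos: [424.6, 105.7, 262.1]
orientation: [-0.204, 3.135, 0.0]
ft_force: [1.5, -0.5, -4.9]
width: 21.7
grasp_force: 30.0
```

{"method": "jog_arm", "body": {"commands": [[-1,[-0.035,0.3,0],[0,0,0]],[-1,[-0.035,0.3,0],[0,0,0]],[-1,[-0.035,0.3,0],[0,0,0]],[-1,[-0.035,0.3,0],[0,0,0]],[-1,[-0.035,0.15,0],[0,0,0]],[-1,[0,0,0],[0,0,0]],[-1,[0,0,0],[0,0,0]]]}}

```text
t: 21.6
ee_pos: [424.6, 239.8, 261.7]
orientation: [0.206, -3.134, 0.001]
ft_force: [0.3, -0.7, -4.8]
width: 22.0
grasp_force: 30.0
```

Run:
```python
from h import *
to(592.4,312.6,262,97.5)
# jaw travel: profile along vise y (unit s) in rectified patch, before/after
im=get_image("top"); A=np.load("top0.npz")["im"]; B=im["image"]
th=np.radians(97.5)
# vise axis from blank/housing: estimate from minAreaRect of brown/grey in before image
hsv=cv2.cvtColor(A,cv2.COLOR_BGR2HSV)
c=np.array([428.3,-184.]); 
for ang in (75,77):
    a=np.radians(ang); yd=np.array([np.cos(a),np.sin(a)]); xd=np.array([yd[1],-yd[0]])
    s=np.arange(-30,150,.5)
    out=[]
    for I in(A,B):
        g=cv2.cvtColor(I,cv2.COLOR_BGR2GRAY).astype(np.float32); pr=[]
        for x in np.arange(-24,25,1.):
            P=c+np.outer(s,yd)+x*xd; q=proj(im,np.c_[P,np.full(len(s),51.)]).astype(np.float32)
            pr.append(cv2.remap(g,q[:,:1],q[:,1:],cv2.INTER_CUBIC).ravel())
        out.append(np.mean(pr,0))
    print(ang); print("s",s[::4][10:].astype(int)); print(out[0][::4][10:].astype(int)); print(out[1][::4][10:].astype(int))
```

```text
t 21.6 pos [424.6 239.8 261.7] yang 97.5 tilt [-0.001 -0.001 -1.   ] F [ 0.3 -0.7 -4.8] Mo [ 0.05  0.02 -0.  ] w 22.0 g 30.0 q6 -1.21
shift [-1.758  0.503 -0.005] turn 0.0
75
s [-10  -8  -6  -4  -2   0   2   4   6   8  10  12  14  16  18  20  22  24
  26  28  30  32  34  36  38  40  42  44  46  48  50  52  54  56  58  60
  62  64  66  68  70  72  74  76  78  80  82  84  86  88  90  92  94  96
  98 100 102 104 106 108 110 112 114 116 118 120 122 124 126 128 130 132
 134 136 138 140 142 144 146 148]
[160 154 150 146 146 147 149 151 155 160 166 173 184 194 200 199 186 158
 120 104 125 164 190 196 178 136 108 123 166 205 213 178 123  88  78  78
  78  79  79  78  77  76  76  77  79  81  82  82  81  81  86 116 170 211
 207 196 197 201 202 203 204 203 195 168 137 143 177 198 202 201 193 173
 151 147 149 150 150 150 149 148]
[158 153 150 147 145 144 145 148 153 158 163 171 181 192 198 197 184 155
 120 106 127 156 170 174 186 194 182 145 110 123 173 208 197 146  98  78
  77  77  77  77  76  75  75  75  77  79  80  81  81  80  87 118 171 209
 205 194 195 198 200 201 202 201 193 166 135 140 173
[... 337 characters left out ...]
26 128 130 132
 134 136 138 140 142 144 146 148]
[160 155 150 146 146 147 149 151 155 159 165 173 184 194 201 199 186 158
 120 105 125 162 190 196 178 136 108 122 166 205 213 178 123  88  79  78
  78  79  79  78  77  76  75  77  79  81  82  82  81  81  86 116 170 210
 207 196 198 201 202 204 204 204 196 169 137 143 178 199 203 201 194 173
 151 147 150 151 151 151 151 150]
[158 154 150 147 145 144 145 148 152 157 163 171 181 192 198 197 183 155
 119 107 128 157 170 174 186 194 183 145 110 123 173 209 198 146  97  77
  77  77  77  77  76  75  74  75  77  79  80  81  80  80  87 119 170 208
 205 194 195 198 200 201 202 202 193 166 134 139 170 187 188 184 176 157
 136 130 130 130 128 127 125 122]
```

The profile along the vise shows the carriage moved about 4.4 mm and the jaw plate 2.9 mm onto the blank, so it is tight. Next I hang the key back.

{"method": "jog_arm", "body": {"commands": [[-1,[-0.16,0.043,0],[0,0,0]],[-1,[-0.3,0.09,0],[0,0,0]],[-1,[-0.3,0.09,0],[0,0,0]],[-1,[-0.3,0.09,0],[0,0,0]],[-1,[-0.3,0.09,0],[0,0,0]],[-1,[-0.25,0.06,0],[0,0,0]],[-1,[-0.148,0.04,0],[0,0,0]],[-1,[0,0,0],[0,0,0]],[-1,[0,0,0],[0,0,0]],[-1,[0,0,0],[0,0,0]]]}}

```text
t: 22.65
ee_pos: [592.1, 311.7, 261.6]
orientation: [0.204, -3.134, 0.001]
ft_force: [-0.4, 0.3, -4.5]
width: 21.7
grasp_force: 30.0
```

```bash
python3 -c "
from h import *
to(592.4,312.6,200,97.5)"
```

```text
t 22.6 pos [592.1 311.7 261.6] yang 97.4 tilt [-0.001 -0.001 -1.   ] F [-0.4  0.3 -4.5] Mo [ 0.03 -0.02  0.  ] w 21.7 g 30.0 q6 -1.23
shift [-0.005  0.009  0.616] turn -0.002
```

{"method": "jog_arm", "body": {"commands": [[-1,[-0.004,0.008,0.15],[0,0,0]],[-1,[0,0,0.15],[0,0,0]],[-1,[0,0,0.15],[0,0,0]],[-1,[0,0,0.12],[0,0,0]],[-1,[0,0,0],[0,0,0]]]}}

```text
t: 23.15
ee_pos: [591.6, 312.9, 201.7]
orientation: [0.205, -3.13, 0.003]
ft_force: [0.0, 0.1, -5.0]
width: 21.9
grasp_force: 30.0
```

{"method": "jog_arm", "body": {"commands": [[-1,[0,0,0.15],[0,0,0]],[-1,[0,0,0.2],[0,0,0]],[-1,[0,0,0.2],[0,0,0]],[-1,[0,0,0.15],[0,0,0]],[-1,[0,0,0.08],[0,0,0]],[-1,[0,0,0],[0,0,0]],[-1,[0,0,0],[0,0,0]]]}}

```text
t: 23.85
ee_pos: [593.7, 313.9, 127.4]
orientation: [-0.205, 3.134, 0.001]
ft_force: [0.7, 0.1, -4.5]
width: 21.7
grasp_force: 30.0
```

{"method": "jog_arm", "body": {"commands": [[-1,[0,-0.007,0.05],[0,0,0]],[-1,[0,0,0.04],[0,0,0]],[-1,[0,0,0],[0,0,0]]]}}

```text
t: 24.15
ee_pos: [593.0, 312.7, 117.5]
orientation: [0.205, -3.134, 0.0]
ft_force: [-0.5, 0.3, -5.8]
width: 21.7
grasp_force: 30.0
```

{"method": "jog_arm", "body": {"commands": [[-1,[0,0,0.015],[0,0,0]],[-1,[0,0,0.01],[0,0,0]],[-1,[0,0,0],[0,0,0]]]}}

```text
t: 24.45
ee_pos: [593.5, 313.0, 115.9]
orientation: [-0.205, 3.134, 0.0]
ft_force: [-0.8, -0.9, 0.9]
width: 21.7
grasp_force: 30.0
```

Its weight is on the rails. I open the fingers part way, wait, then rise.

{"method": "jog_arm", "body": {"commands": [[0.15,[0,0,0],[0,0,0]],[0.15,[0,0,0],[0,0,0]],[0.15,[0,0,0],[0,0,0]],[0.15,[0,0,0],[0,0,0]],[0.15,[0,0,-0.1],[0,0,0]],[0.15,[0,0,-0.2],[0,0,0]],[0.15,[0,0,-0.4],[0,0,0]],[0.15,[0,0,-0.4],[0,0,0]],[0.15,[0,0,-0.4],[0,0,0]],[0.15,[0,0,-0.3],[0,0,0]]]}}

```text
t: 25.45
ee_pos: [593.9, 313.2, 299.3]
orientation: [-0.205, 3.132, 0.002]
ft_force: [0.0, 1.0, -0.1]
width: 50.7
grasp_force: 0.0
```

{"method": "jog_arm", "body": {"commands": [[0.15,[0.4,0,0],[0,0,0]],[0.15,[0.4,0,0],[0,0,0]],[0.15,[0.4,0,0],[0,0,0]],[0.15,[0.4,0,0],[0,0,0]],[0.15,[0,0,0],[0,0,0]],[0.15,[0,0,0],[0,0,0]],[0.15,[0,0,0],[0,0,0]]]}}

```text
t: 26.15
ee_pos: [435.9, 292.5, 296.2]
orientation: [-0.205, 3.133, 0.001]
ft_force: [-0.2, 0.4, 0.2]
width: 50.6
grasp_force: 0.0
```

Run:
```python
from h import *
np.set_printoptions(precision=1,suppress=True)
to(0,0,0)
for n in("top","side"):
    im=get_image(n); w=cloud(im); g=im["image"].max(2)
    m=((w[...,2]>(127 if n=="top" else 122))&(w[...,2]<156)&(g<70)&(w[...,0]>520)&(w[...,0]<680)&(w[...,1]>100)&(w[...,1]<370)).astype(np.uint8)
    k,l,s,c=cv2.connectedComponentsWithStats(m)
    for i in range(1,k):
        if s[i,4]<60: continue
        v,u=np.where(l==i); p=atz(im,np.c_[u,v],142)[:,:2] if n=="top" else w[v,u][:,:2]
        r=cv2.minAreaRect(p.astype(np.float32)); print(n,s[i,4],np.array(r[0]),np.array(r[1]),r[2],np.nanpercentile(w[v,u][:,2],[10,50,90]))
    d=np.abs(im["image"].astype(int)-np.load(n+"0.npz")["im"]).max(2)
    k,l,s,c=cv2.connectedComponentsWithStats((d>60).astype(np.uint8)); print([(tuple(c[i].astype(int)),s[i,4]) for i in range(1,k) if s[i,4]>12])
```

```text
t 26.1 pos [435.9 292.5 296.2] yang 97.5 tilt [ 0.  0. -1.] F [-0.2  0.4  0.2] Mo [ 0. -0.  0.] w 50.6 g 0.0 q6 -1.13
shift [ 4.7 -2.3  3. ] turn None
top 311 [612.1 167.8] [90.1 21.9] 8.142533302307129 [136.3 141.  145. ]
top 426 [594.3 309.6] [119.8  22.3] 7.4892473220825195 [136.2 140.4 144.2]
top 347 [602.3 240.7] [99.6 22.3] 6.279268741607666 [135.8 140.9 144.5]
[((np.int64(170), np.int64(151)), np.int32(15)), ((np.int64(237), np.int64(171)), np.int32(27)), ((np.int64(214), np.int64(174)), np.int32(74)), ((np.int64(227), np.int64(187)), np.int32(504)), ((np.int64(143), np.int64(244)), np.int32(6275)), ((np.int64(148), np.int64(199)), np.int32(49)), ((np.int64(275), np.int64(231)), np.int32(2777)), ((np.int64(344), np.int64(229)), np.int32(23)), ((np.int64(347), np.int64(230)), np.int32(40)), ((np.int64(172), np.int64(364)), np.int32(8937)), ((np.int64(201), np.int64(294)), np.int32(20)), ((np.int64(174), np.int64(298)), np.int32(60)), ((np.int64(194), np.int64(307)), np.int32(78)), ((np.int64(4), np.int64(349)), np.int32(154)), ((np.int64(247), np.int64(355)), np.int32(665)), ((
[... 1841 characters left out ...]
9)), np.int32(134)), ((np.int64(303), np.int64(218)), np.int32(53)), ((np.int64(310), np.int64(249)), np.int32(1954)), ((np.int64(237), np.int64(236)), np.int32(47)), ((np.int64(256), np.int64(273)), np.int32(584)), ((np.int64(459), np.int64(246)), np.int32(65)), ((np.int64(551), np.int64(304)), np.int32(846)), ((np.int64(183), np.int64(268)), np.int32(15)), ((np.int64(475), np.int64(293)), np.int32(910)), ((np.int64(489), np.int64(284)), np.int32(93)), ((np.int64(196), np.int64(284)), np.int32(17)), ((np.int64(207), np.int64(285)), np.int32(16)), ((np.int64(537), np.int64(288)), np.int32(80)), ((np.int64(273), np.int64(313)), np.int32(136)), ((np.int64(530), np.int64(395)), np.int32(1585))]
```

All three keys hang level in their places and the robot touches nothing, so I hand it in.

```bash
python3 -c "
from workcell import close_job
print(close_job())"
```

```text
the job is handed in; nothing more can be done
None
```

The job is handed in after about 26 s: the vise holds the blank tight (jaw travel about 4.4 mm by the top camera), the large key hangs across the rails again, and the two smaller keys are in their places; the hand-in gave no verdict.

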